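# Lid the specimen pots, load the shaker and start it with its pedal

### The job

Stand every specimen pot from the bench upright on the floor of the shaker's tray, each closed with its own fully seated lid, the one of its shape and size (a lid may be left over: it has no pot). When all the pots are there with their lids on, press the shaker's pedal right down to its stop, hold it down for a good second and let it spring back. Don't shift the reagent bottle, and leave the pots on the tray with their lids on.

Things in the scene. Friction and masses are not known exactly. Their poses are not given: they have to be found in the camera images.
- pot_round_large: open white plastic specimen pot, round, outer diameter 56, height 40, wall 3 mm (100 g); stands on the bench, may be absent (then None); origin at the centre of its underside, z up through the mouth
- lid_round_large: white plastic lid of pot_round_large, present even if its pot is not: round flange diameter 58, spigot diameter 43, round knob diameter 18 mm; 50 g, lies spigot down. Up its z from its origin (spigot's underside, centre): spigot 0-7 mm, flange 7-12, knob 12-34. The spigot drops into the pot's mouth with 3.5 mm play all round, flange on the rim: seated, its origin is 33 mm above the pot's origin
- pot_round_small: open white plastic specimen pot, round, outer diameter 40, height 46, wall 3 mm (100 g); stands on the bench, may be absent (then None); origin at the centre of its underside, z up through the mouth
- lid_round_small: white plastic lid of pot_round_small, present even if its pot is not: round flange diameter 42, spigot diameter 27, round knob diameter 18 mm; 50 g, lies spigot down. Up its z from its origin (spigot's underside, centre): spigot 0-7 mm, flange 7-12, knob 12-34. The spigot drops into the pot's mouth with 3.5 mm play all round, flange on the rim: seated, its origin is 39 mm above the pot's origin
- pot_square: open white plastic specimen pot, square, 44 x 44 outside, height 42, wall 3 mm (100 g); stands on the bench, may be absent (then None); origin at the centre of its underside, z up through the mouth
- lid_square: white plastic lid of pot_square, present even if its pot is not: square flange 46 x 46, spigot 31 x 31, bar knob 30 (x) by 14 (y) mm; 50 g, lies spigot down. Up its z from its origin (spigot's underside, centre): spigot 0-7 mm, flange 7-12, knob 12-34. The spigot drops into the pot's mouth with 3.5 mm play all round, flange on the rim: seated, its origin is 35 mm above the pot's origin
- pot_oblong: open white plastic specimen pot, oblong, 62 along its x by 38 along its y outside, height 44, wall 3 mm (100 g); stands on the bench, may be absent (then None); origin at the centre of its underside, z up through the mouth
- lid_oblong: white plastic lid of pot_oblong, present even if its pot is not: oblong flange 64 (x) by 40 (y), spigot 49 x 25, bar knob 30 (x) by 14 (y) mm; 50 g, lies spigot down. Up its z from its origin (spigot's underside, centre): spigot 0-7 mm, flange 7-12, knob 12-34. The spigot drops into the pot's mouth with 3.5 mm play all round, flange on the rim: seated, its origin is 37 mm above the pot's origin
- shaker: bench shaker with a low flat tray, fixed. Origin at the centre of its underside, on the bench. The tray's black floor is 45 mm above the origin, 210 mm along its x by 290 mm along its y, centred, with a rim 8 mm high and 6 mm thick all round
- pedal_base: base of the shaker's pedal, fixed to the bench, 130 mm (x) by 80 mm (y), 10 mm thick; origin at the centre of its underside; the pedal's hinge runs along its y, 50 mm out on +x, 20 mm up; the pedal plate rises from it towards -x
- pedal_pad (a point): place to press on the pedal's top face, on the black ribbed pad of the 105 x 60 mm steel plate, 85 mm from the hinge (moves with the pedal; 20 mm from the plate's free end); about 50 mm above the bench when up, 21 mm lower when fully down
- pedal (a joint): pedal angle, rad: 0 up (sprung, where it rests), 0.25 fully down on its stop; straight down on the pad takes about 3.5 N to start and 10 N at the stop; springs back up when released
- bottle: clear reagent bottle with blue cap, diameter 56, height 120 mm, 450 g, upright among the pots; bystander; origin at the centre of its underside
There are look-alikes about, which are no part of the job. Leave any orange look-alike of the pot_square alone. Leave any purple look-alike of the lid_oblong alone.

How it is judged:
By the outcome, as a careful person would: the job done as asked, in the order asked, and still so for the second after the job is handed in, with the robot touching nothing.
Of pot_round_large, pot_round_small, pot_square, pot_oblong only 3 to 4 are there at a start; the rules pass over those that are not, and their reading is None.
At some moment in a run one of pot_round_large, pot_round_small, pot_square, pot_oblong may be knocked a few centimetres aside while the robot is not near it.
It also fails if it takes over 210 s, if anything falls off the work surface, if the arm or the gripper's body presses on something with over 40 N, if the wrist force passes 120 N, or if a joint passes its speed limit or range.

### The arm

A 6-joint arm with a two-finger parallel gripper is mounted at the origin on the work surface. World frame = base frame: x ahead of the robot, y to its left, z up, the work surface at z = 0. Lengths are in mm, angles in rad, forces in N, time in s.
With the tool pointing down it reaches from about 275 to 750 mm from the base axis. Payload 10.2 kg.
Tool frame: the origin (TCP) lies between the finger pads; the fingertips stand 8 mm ahead of it and the grasp point (between the pads) lies 11 mm behind it; z points along the fingers, y is the line along which they close (so a half turn about z gives the same grasp; the last joint's range is limited). The gripper opens to 85 mm and grips with 20 to 120 N. Pads are 22 mm wide; open, the fingers measure 114 mm over their backs; the gripper's body (76 mm by 85 mm) begins 54 mm behind the grasp point. The pads swing forward as they close: fully open they stand 13 mm farther back than shut.
Start: joints at [-1.357, 0.313, 1.498, -0, 1.331, -0.223], TCP at [222.086, -475.72, 239.294] pointing down, gripper open.
Joint ranges: [-2.94, 2.94], [-0.97, 2.17], [0.19, 2.56], [-1.23, 4.37], [0.02, 3.11], [-2.88, 2.88]. Speed limits (rad/s): [2.39, 2.39, 3.01, 3.14, 3.14, 3.14].

### API

Orientations are given as a unit quaternion [w, x, y, z].
In Python, from rig import * gives the robot as it stands.
- The arm moves only by the shell command python3 -m handwheel 'ROWS' [FORCE]. ROWS is JSON, a list that holds one entry, the list of rows, each a list of 7 numbers: the shift along the world's x, y, z in mm, then the turn, a rotation vector about the world's x, y, z in degrees, then the opening, from -1 (shut) to 1 (fully open). A call has 1 to 8 rows; each row shifts and turns the commanded pose from where the row before left it; what a row does not reach is not made up. A row lasts 1/8 s, in which the tool goes at most 62.5 mm and 10.7 degrees, less where a joint would pass 70% of its speed; a pose out of reach is approached as far as the arm can. A call is refused whole if a number of a shift passes 62.5 or a number of a turn 10.7, either way. A call with a gripper value outside its range is refused whole. The fingers move at their own pace and stop on an object; FORCE is the grip in N (left out, the last holds). Time passes only in rows, so rows that do not move let the fingers close. It gives the time, the measured TCP pose, the force, the opening and the grip force at its end, in the units of the state.
- sense(): the state, without advancing time (a new reading comes with each control period).
- capture(name): name is "scene" or "top"; returns a dict with "image" (420x560x3 uint8, red, green, blue), "fx", "fy", "cx", "cy" (pixels), "dist_coeffs" ([k1, k2, p1, p2, k3] as OpenCV has them; the pictures are not rectified), "rvec" (rotation vector, rad) and "tvec" (3), from world to camera coordinates, as OpenCV has them. Camera axes: x right, y down, z forward; pixel columns grow to the right and rows downward; lengths in mm; the calibration is good to about 2 mm. A picture is of the moment at which its call begins. There is no depth.
- finish_job(): hands the job in; it is judged then, once.
The state is a dict: "time_s": time; "joints": joint angles; "dq": joint speeds; "tau": joint torques, N m; "eef_pos": TCP position; "ee_rot": TCP orientation; "force": force on the tool from outside, world axes, zero at the start; "wrist_torque": the same for the moment, N m; "grip_width": opening from 0.0 (shut) to 1.0 (fully open); "grip_force": force on a finger pad.
Only numpy, scipy, OpenCV 4.12 (cv2) and the standard library are available. Lean on these libraries where they do the work, as an engineer would, in place of code of your own. Each camera call takes 0.05 s, during which the arm holds its last target. There are 200 camera calls.

## Working session

There is one attempt and no reset: what is moved stays moved. The work goes in short steps, Python scripts to look and compute and a shell command to move; the robot and the scene stay as the last step left them, time stands still between calls to the robot, and variables do not carry over. Pictures are saved under pics/ and viewed, at most 14 in all, crops included, and the job is handed in when it is done.

```bash
ls; mkdir -p pics
python3 - <<'E'
from rig import *
import cv2
for n in("scene","top"):
    c=capture(n); cv2.imwrite(f"pics/{n}0.png",c["image"][:,:,::-1])
    print({k:v for k,v in c.items() if k!="image"})
print(sense())
E
```

```text
pics
{'fx': 394.3905849480779, 'fy': 394.3905849480779, 'cx': 275.99119881407404, 'cy': 204.87521632761045, 'dist_coeffs': array([-0.09209278,  0.        ,  0.        ,  0.        ,  0.        ]), 'rvec': array([ 2.08628309,  1.2746755 , -0.53487161]), 'tvec': array([-138.69976731, -322.66489989, 1258.51035082])}
{'fx': 510.1651638917554, 'fy': 510.1651638917554, 'cx': 279.60334220889524, 'cy': 208.896986995686, 'dist_coeffs': array([-0.03308116,  0.        ,  0.        ,  0.        ,  0.        ]), 'rvec': array([ 2.16457555, -2.15088103,  0.13719229]), 'tvec': array([ -96.44584435,  513.81299497, 1274.85154881])}
{'time_s': 0.1, 'joints': array([-1.35739826e+00,  3.13422594e-01,  1.49834412e+00, -6.85903113e-06,
        1.33097709e+00, -2.23388259e-01]), 'dq': array([ 0.00020239, -0.00193993, -0.00266269, -0.00150476,  0.00191412,
        0.00050943]), 'tau': array([ 3.15202342e-03, -4.12901223e+01, -2.60139084e+01, -2.14094939e-04,
        3.03735134e-03,  2.25275308e-06]), 'eef_pos': array([ 222.03839103, -475.50533152,  238.78407834]), 'ee_rot': array([-5.75582891e-04,  9.76246510e-01,  2.16661997e-01, -4.55823342e-07]), 'force': array([-1.01620331,  0.11492589, -0.35233334]), 'wrist_torque': array([-0.02732777,  0.00324515,  0.00268734]), 'grip_force': 0.0, 'grip_width': 0.9997769965883184}
```

View pics/top0.png

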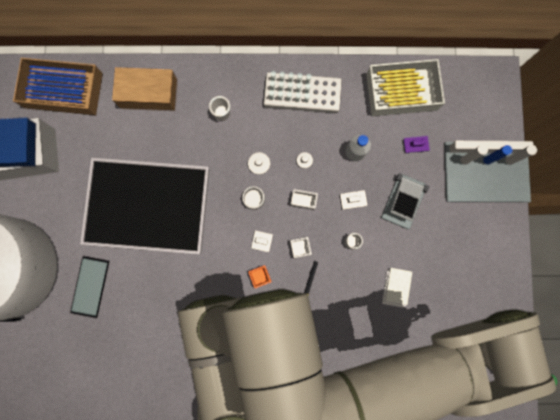

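View pics/scene0.png

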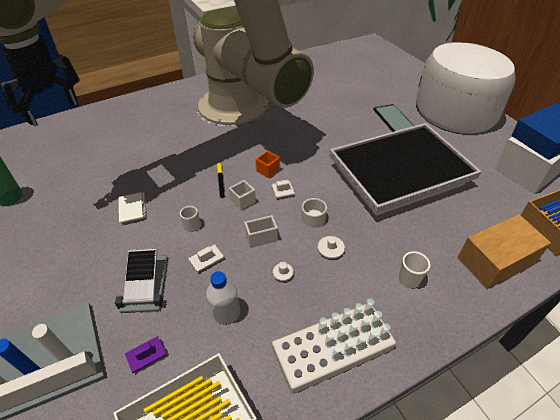

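```bash
cat > h.py <<'E'
from rig import *
import cv2, numpy as np
def world(c,uv,z):
    "pixels -> world xy on plane z"
    K=np.array([[c["fx"],0,c["cx"]],[0,c["fy"],c["cy"]],[0,0,1]])
    n=cv2.undistortPoints(np.float64(uv).reshape(-1,1,2),K,c["dist_coeffs"]).reshape(-1,2)
    R=cv2.Rodrigues(c["rvec"])[0]; o=-R.T@c["tvec"]
    d=np.c_[n,np.ones(len(n))]@R
    return (o+d*((z-o[2])/d[:,2])[:,None])[:,:2]
def pix(c,P):
    K=np.array([[c["fx"],0,c["cx"]],[0,c["fy"],c["cy"]],[0,0,1]])
    return cv2.projectPoints(np.float64(P).reshape(-1,1,3),c["rvec"],c["tvec"],K,c["dist_coeffs"])[0].reshape(-1,2)
def crop(name,out,x,y,w,h,s):
    c=capture(name); cv2.imwrite(out,cv2.resize(c["image"][y:y+h,x:x+w,::-1],None,fx=s,fy=s,interpolation=cv2.INTER_CUBIC)); return c
E
python3 - <<'E'
from h import *
c=crop("top","pics/t1.png",225,130,205,150,3.9)
im=c["image"]; print(world(c,[[145,205],[397,287],[403,202]],45))
hsv=cv2.cvtColor(im,cv2.COLOR_RGB2HSV)
m=((hsv[...,1]<50)&(hsv[...,2]>135)).astype(np.uint8)
n,l,st,ce=cv2.connectedComponentsWithStats(m)
for i in range(1,n):
    if 60<st[i,4]<2000 and 130<ce[i,1]<310 and 225<ce[i,0]<430: print(st[i],ce[i].round(1),world(c,ce[i],12).round(1))
print("bench grey",im[220,330],"pot",im[247,301],im[241,266])
for p in [(62,58,0)]: pass
E
```

```text
[[ 520.58263255  249.29414268]
 [ 318.18941466 -387.47946635]
 [ 532.5673683  -407.43587286]]
bench grey [134 125 126] pot [242 237 230] [235 230 220]
```

View pics/t1.png

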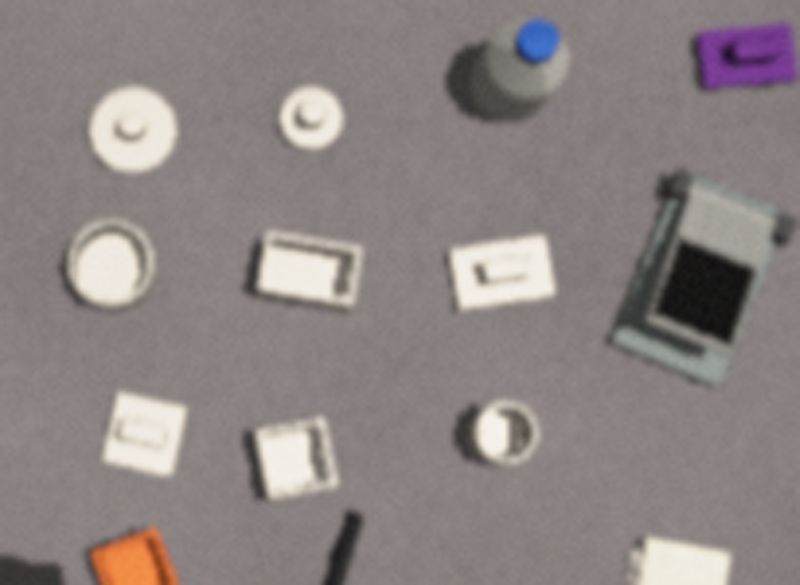

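```bash
cat >> h.py <<'E'
from scipy.optimize import minimize
def ring(w,d,rnd):
    if rnd: a=np.linspace(0,2*np.pi,48,endpoint=False); return np.c_[np.cos(a),np.sin(a)]*w/2
    return np.array([[1,1],[-1,1],[-1,-1],[1,-1]])*[w/2,d/2]
# name: (w,d,round, height)
POT=dict(pot_round_large=(56,56,1,40),pot_round_small=(40,40,1,46),pot_square=(44,44,0,42),pot_oblong=(62,38,0,44))
LID=dict(lid_round_large=(58,58,1),lid_round_small=(42,42,1),lid_square=(46,46,0),lid_oblong=(64,40,0))
def parts(name):
    "list of convex prisms (ring,z0,z1)"
    if name in POT: w,d,r,h=POT[name]; return [(ring(w,d,r),0,h)]
    w,d,r=LID[name]; k=ring(18,18,1) if r else ring(30,14,0)
    return [(ring(w,d,r),7,12),(k,12,34)]
S=6
def fit(c,name,x,y,th=0,z=0,thr=178,only=None):
    "fit filled bright silhouette in camera c; returns x,y,theta_deg,cost"
    u,v=pix(c,[x,y,z+15])[0]; u0,v0=int(u)-28,int(v)-28; sub=c["image"][max(v0,0):v0+56,u0:u0+56]
    v0=max(v0,0)
    g=cv2.resize(sub.min(2),None,fx=S,fy=S,interpolation=cv2.INTER_CUBIC)
    m=(g>thr).astype(np.uint8); m=cv2.morphologyEx(m,cv2.MORPH_OPEN,np.ones((7,7)))
    cs,_=cv2.findContours(m,cv2.RETR_EXTERNAL,cv2.CHAIN_APPROX_NONE)
    q=((pix(c,[x,y,z+15])[0]-[u0,v0]+.5)*S)
    cs=[k for k in cs if cv2.contourArea(k)>1000]
    k=max(cs,key=lambda k:cv2.pointPolygonTest(k,tuple(map(float,q)),True))
    M=np.zeros_like(m); cv2.drawContours(M,[cv2.convexHull(k)] if name in POT else [k],-1,1,-1)
    def cost(p):
        a=np.deg2rad(p[2]); R=np.array([[np.cos(a),-np.sin(a)],[np.sin(a),np.cos(a)]])
        I=np.zeros_like(M)
        for r,z0,z1 in parts(name):
            xy=r@R.T+p[:2]; P=np.r_[np.c_[xy,np.full(len(xy),z+z0)],np.c_[xy,np.full(len(xy),z+z1)]]
            h=cv2.convexHull(((pix(c,P)-[u0,v0]+.5)*S-.5).astype(np.float32))
            cv2.fillConvexPoly(I,np.round(h*16).astype(np.int32),1,shift=4)
        return float((I^M).sum())/M.sum()
    rnd=parts(name)[0][0].shape[0]>4; best=None
    for t in ([0] if rnd else [th-20,th,th+20]):
        s=np.array([[x,y,t],[x+8,y,t],[x,y+8,t],[x,y,t+(0 if rnd else 10)]],float)
        r=minimize(cost,s[0],method="Nelder-Mead",options=dict(initial_simplex=s,xatol=.05,fatol=1e-4,maxiter=250))
        if best is None or r.fun<best.fun: best=r
    return np.r_[best.x.round(1),round(best.fun,3)]
E
python3 - <<'E'
from h import *
c=capture("top"); s=capture("scene")
px=dict(pot_round_large=(110,264),pot_oblong=(308,269),pot_square=(296,459),pot_round_small=(500,433),lid_round_large=(133,129),lid_round_small=(311,117),lid_oblong=(502,271),lid_square=(145,433))
for n,p in px.items():
    w=world(c,[p[0]/3.9+225,p[1]/3.9+130],40 if n in POT else 12)[0]
    a=fit(c,n,*w)
    try: b=fit(s,n,*w,th=a[2],thr=150)
    except Exception as e: b=e
    print(n,w.round(1),a,b)
# bottle, tray corners, pedal pad
print("bottle",world(c,[358,147],60).round(), "pen",world(c,[[312,265],[260,276]],0).round())
print("tray",world(c,[[92,159],[207,166],[201,252],[82,244]],53).round(1))
print("pad corners",world(c,(np.array([[685,242],[752,263],[721,343],[655,318]])/3.9+[225,130]),45).round(1))
print("hinge ends",world(c,(np.array([[672,185],[787,228]])/3.9+[225,130]),20).round(1))
E
```

```text
pot_round_large [541.8 -25.6] [534.7   -25.8     0.      0.865] [514.7    -9.      0.      6.307]
pot_oblong [ 539.4 -155.2] [ 534.4   -152.      63.5      0.991] [ 509.5  -143.     76.5     0.84]
pot_square [ 415.1 -147.5] [ 415.1   -139.1      0.       0.514] [269.8 -58.2  -8.3   1. ]
pot_round_small [ 432.7 -279.9] [ 433.8   -265.5      0.       1.961] [ 310.1 -197.2    0.     1. ]
lid_round_large [638.2 -38.5] [ 6.392e+02 -3.770e+01  0.000e+00  7.900e-02] [ 6.355e+02 -3.290e+01  0.000e+00  9.400e-02]
lid_round_small [ 647.3 -158.7] [ 6.492e+02 -1.580e+02  0.000e+00  1.090e-01] [ 6.443e+02 -1.543e+02  0.000e+00  1.250e-01]
lid_oblong [ 543.  -286.6] [ 5.439e+02 -2.865e+02 -8.110e+01  2.900e-02] [ 5.387e+02 -2.834e+02 -8.060e+01  4.380e-01]
lid_square [433.1 -48.7] [ 4.336e+02 -4.750e+01 -1.250e+01  4.900e-02] [ 4.276e+02 -4.230e+01 -1.240e+01  1.430e-01]
bottle [[ 671. -292.]] pen [[ 372. -178.]
 [ 343.  -44.]]
tray [[637.6 388.4]
 [620.8  92.6]
 [402.1 102.4]
 [419.8 402.3]]
pad corners [[ 558.2 -402. ]
 [ 544.6 -445.7]
 [ 491.8 -424. ]
 [ 507.9 -381.2]]
hinge ends [[ 600.8 -400.3]
 [ 572.2 -476.8]]
```

```bash
python3 - <<'E'
s=open('h.py').read()
s=s.replace('''    k=max(cs,key=''','''    near=[k for k in cs if np.hypot(*(k.reshape(-1,2).mean(0)-q))<14*S]
    if name in POT and near: k=np.concatenate(near)
    else: k=max(cs,key=''').replace("contourArea(k)>1000","contourArea(k)>150").replace("np.ones((7,7))","np.ones((3,3))")
open('h.py','w').write(s)
E
cat > look.py <<'E'
from h import *
import sys
W=dict(pot_round_large=(541.8,-25.6),pot_oblong=(539.4,-155.2),pot_square=(415.1,-147.5),pot_round_small=(432.7,-279.9),lid_round_large=(638.2,-38),lid_round_small=(647.3,-158),lid_oblong=(543,-286.6),lid_square=(433,-48.7))
c=capture("top")
for n in sys.argv[1:] or W:
    a=fit(c,n,*W[n],thr=165); print(n,a.tolist())
E
python3 look.py
python3 - <<'E'
from h import *
s=capture("scene");c=capture("top")
cv2.imwrite("pics/z.png",c["image"][130:280,225:430,::-1])
print(fit(s,"lid_square",433,-48,thr=150),fit(s,"pot_round_large",541,-25,thr=150),fit(s,"pot_square",415,-147,-15,thr=150))
E
```

```text
pot_round_large [537.4, -27.6, 0.0, 0.493]
pot_oblong [543.3, -156.2, 82.9, 0.123]
pot_square [417.8, -147.8, 11.7, 0.03]
pot_round_small [435.8, -277.3, 0.0, 1.193]
lid_round_large [639.5, -37.6, 0.0, 0.02]
lid_round_small [648.7, -158.1, 0.0, 0.033]
lid_oblong [543.9, -286.5, -80.7, 0.041]
lid_square [433.7, -47.5, -12.1, 0.056]
[ 4.276e+02 -4.240e+01 -1.150e+01  1.420e-01] [514.9    -4.2     0.      0.716] [ 381.2   -133.     -18.2      0.943]
```

Candidates (top image px):
- **Square pot:** white open square (301,247). The orange look-alike is at (260,276), the white block at (397,287).
- **Other pots:** large round (253,198) with the bench cup at (219,108) to avoid, oblong (304,199), small round (354,241).
- **Lids:** large round (259,163), small round (305,160), oblong (354,200) with the purple look-alike at (416,144) to avoid, square (262,241).

The close crop confirms these. I'll start with the square pot.

```bash
python3 -m handwheel '[[[25,41,-11,0,0,-6.5,1],[25,41,-11,0,0,-6.5,1],[25,41,-11,0,0,0,1],[25,41,-11,0,0,0,1],[24,41,-11,0,0,0,1],[24,41,-11,0,0,0,1],[24,41,-11,0,0,0,1],[24,41,-11,0,0,0,1]]]' 30; python3 -m handwheel '[[[0,0,0,0,0,0,1],[0,0,0,0,0,0,1]]]'
sed -i 's/    g=cv2.resize(sub.min(2)/    g=cv2.resize(cv2.GaussianBlur(sub,(3,3),.7).min(2)/' h.py; sed -i 's/thr=165/thr=150/' look.py; python3 look.py
```

```text
time_s: 1.4
eef_pos: [418.8, -146.4, 151.1]
ee_rot: [0.0, 0.995, 0.105, 0.0]
force: [-0.0, -0.6, -0.6]
grip_width: 1.002
grip_force: 0.0
time_s: 1.65
eef_pos: [418.1, -148.1, 151.5]
ee_rot: [0.0, 0.994, 0.105, 0.0]
force: [-0.9, 0.2, 0.5]
grip_width: 0.999
grip_force: 0.0
pot_round_large [545.7, -25.4, 0.0, 0.142]
pot_oblong [544.1, -157.4, 83.7, 0.155]
pot_square [440.7, -189.6, 6.6, 0.731]
pot_round_small [434.9, -287.4, 0.0, 0.314]
lid_round_large [639.3, -37.9, 0.0, 0.06]
lid_round_small [648.6, -158.7, 0.0, 0.066]
lid_oblong [543.9, -286.4, 99.4, 0.113]
lid_square [316.5, -37.9, 49.1, 1.0]
```

```bash
python3 -m handwheel '[[[0,0,-45,0,0,0,1],[0,0,-45,0,0,0,1],[0,0,-43,0,0,0,1],[0,0,0,0,0,0,1],[0,0,0,0,0,0,-1],[0,0,0,0,0,0,-1],[0,0,0,0,0,0,-1],[0,0,0,0,0,0,-1]]]'; python3 -m handwheel '[[[0,0,0,0,0,0,-1],[0,0,0,0,0,0,-1]]]'
```

```text
time_s: 2.7
eef_pos: [418.8, -148.3, 19.8]
ee_rot: [0.001, 0.994, 0.105, 0.001]
force: [-1.7, -0.1, 9.7]
grip_width: 0.507
grip_force: 30.6
time_s: 2.95
eef_pos: [418.8, -148.3, 19.8]
ee_rot: [0.001, 0.994, 0.105, 0.001]
force: [-1.8, -0.0, 9.5]
grip_width: 0.506
grip_force: 30.6
```

```bash
python3 -c "from rig import *;print(sense()['joints'])"; python3 -m handwheel '[[[0,0,0,0,0,0,1],[0,0,0,0,0,0,1],[0,0,0,0,0,0,1],[0,0,0,0,0,-10,1],[0,0,0,0,0,-10,1],[0,0,0,0,0,-10,1],[0,0,0,0,0,-10,1],[0,0,0,0,0,-10,1]]]'; python3 -m handwheel '[[[0,0,0,0,0,-10,1],[0,0,0,0,0,-10,1],[0,0,0,0,0,-10,1],[0,0,0,0,0,-10,1],[0,0,0,0,0,0,-1],[0,0,0,0,0,0,-1],[0,0,0,0,0,0,-1],[0,0,0,0,0,0,-1]]]';python3 -c "from rig import *;print(sense()['joints'])"
```

```text
[-6.05094543e-01  4.66847999e-01  1.96154795e+00 -2.06821276e-04
  7.10553829e-01  7.55842178e-01]
time_s: 3.95
eef_pos: [418.1, -147.7, 18.3]
ee_rot: [-0.0, 0.945, -0.328, -0.0]
force: [-0.1, -0.5, -0.0]
grip_width: 0.999
grip_force: 0.0
time_s: 4.95
eef_pos: [418.2, -147.8, 18.4]
ee_rot: [-0.0, 0.778, -0.629, 0.0]
force: [0.2, 0.1, 2.1]
grip_width: 0.509
grip_force: 31.3
[-6.05026798e-01  4.69591027e-01  1.96264888e+00 -1.99106136e-05
  7.09121817e-01  2.32565937e+00]
```

```bash
python3 -m handwheel '[[[0,0,44,0,0,0,-1],[0,0,44,0,0,0,-1],[4,20,43,0,0,10,-1],[8,52,0,0,0,10,-1],[8,52,0,0,0,10,-1],[8,52,0,0,0,10,-1],[8,52,0,0,0,10,-1],[8,52,0,0,0,10,-1]]]'; python3 -m handwheel '[[[8,53,0,0,0,10,-1],[0,0,0,0,0,5,-1],[0,0,0,0,0,0,-1]]]';python3 -c "from rig import *;print(sense()['joints'])"
```

```text
time_s: 5.95
eef_pos: [462.0, 134.1, 149.1]
ee_rot: [0.0, 0.988, -0.153, -0.0]
force: [1.0, -1.0, -1.2]
grip_width: 0.513
grip_force: 31.4
time_s: 6.32
eef_pos: [469.7, 185.6, 148.9]
ee_rot: [0.0, 1.0, -0.026, -0.0]
force: [0.5, -0.1, -1.3]
grip_width: 0.512
grip_force: 31.5
[ 1.43953735e-01  3.62102990e-01  1.68092800e+00 -4.41636972e-05
  1.09943918e+00  1.76618291e+00]
```

```bash
python3 -m handwheel '[[[0,0,-30,0,0,0,-1],[0,0,-30,0,0,0,-1],[0,0,-20,0,0,0,-1],[0,0,-4,0,0,0,-1],[0,0,0,0,0,0,-1]]]'; python3 -c "from rig import *;s=sense();print(s['joints'],s['force'])"
```

```text
time_s: 6.95
eef_pos: [470.4, 185.0, 65.8]
ee_rot: [-0.0, 1.0, -0.027, 0.0]
force: [-0.4, 0.5, -0.6]
grip_width: 0.51
grip_force: 31.6
[1.42496942e-01 4.83188982e-01 1.75580805e+00 9.54017466e-06
 9.02128886e-01 1.76651430e+00] [-0.35602237  0.46372784 -0.55302412]
```

```bash
python3 -m handwheel '[[[0,0,-1.5,0,0,0,-1],[0,0,0,0,0,0,-1]]]'; python3 -m handwheel '[[[0,0,0,0,0,0,0.4],[0,0,0,0,0,0,0.4],[0,0,40,0,0,0,0.4],[0,0,45,0,0,0,0.4],[-8,-40,0,0,0,0,0.4],[0,-40,0,0,0,0,0.4],[0,0,0,0,0,0,0.4]]]';  python3 look.py
python3 - <<'E'
from h import *
c=capture("top")
for t in (150,165,180): print(fit(c,"pot_square",470,185,-3,z=45,thr=t))
E
```

```text
time_s: 7.2
eef_pos: [470.3, 185.3, 64.3]
ee_rot: [-0.0, 1.0, -0.026, 0.0]
force: [-0.1, -0.5, -1.2]
grip_width: 0.507
grip_force: 31.6
time_s: 8.07
eef_pos: [462.2, 103.6, 149.1]
ee_rot: [0.0, 1.0, -0.027, 0.0]
force: [0.4, 0.1, 0.4]
grip_width: 0.702
grip_force: 0.0
pot_round_large [537.4, -25.5, 0.0, 0.734]
pot_oblong [543.5, -156.2, -98.4, 0.138]Traceback (most recent call last):
  File "look.py", line 6, in <module>
    a=fit(c,n,*W[n],thr=150); print(n,a.tolist())
  File "h.py", line 39, in fit
    else: k=max(cs,key=lambda k:cv2.pointPolygonTest(k,tuple(map(float,q)),True))
            ~~~^^^^^^^^^^^^^^^^^^^^^^^^^^^^^^^^^^^^^^^^^^^^^^^^^^^^^^^^^^^^^^^^^^
ValueError: max() iterable argument is empty
Traceback (most recent call last):
  File "h.py", line 39, in fit
    else: k=max(cs,key=lambda k:cv2.pointPolygonTest(k,tuple(map(float,q)),True))
            ~~~^^^^^^^^^^^^^^^^^^^^^^^^^^^^^^^^^^^^^^^^^^^^^^^^^^^^^^^^^^^^^^^^^^
ValueError: max() iterable argument is empty
```

```bash
python3 -m handwheel '[[[-9.5,-50,0,0,0,-3,0.4],[-9.5,-50,0,0,0,-3,0.4],[-9.5,-51,0,0,0,-3,0.4],[0,0,-40,0,0,0,0.4],[0,0,-45,0,0,0,0.4],[0,0,-30,0,0,0,0.4],[0,0,-10,0,0,0,0.4],[0,0,0,0,0,0,0.4]]]';python3 -m handwheel '[[[0,0,0,0,0,0,-1],[0,0,0,0,0,0,-1],[0,0,0,0,0,0,-1],[0,0,0,0,0,0,-1]]]'; python3 -c "from rig import *;s=sense();print(s['joints'],s['force'])"
python3 - <<'E'
from h import *
c=capture("top")
cv2.imwrite("pics/t2.png",cv2.resize(c["image"][130:280,60:430,::-1],None,fx=2.16,fy=2.16))
E
```

```text
time_s: 9.18
eef_pos: [433.9, -45.3, 24.0]
ee_rot: [-0.0, 0.995, -0.104, -0.0]
force: [-0.1, -0.1, 0.3]
grip_width: 0.698
grip_force: 0.0
time_s: 9.68
eef_pos: [434.2, -45.9, 24.9]
ee_rot: [0.0, 0.995, -0.104, 0.001]
force: [-0.2, 0.7, 5.1]
grip_width: 0.336
grip_force: 29.6
[-3.74898256e-01  4.44450484e-01  1.98065677e+00  1.81039085e-04
  7.14395986e-01  1.40471712e+00] [-0.15607136  0.72835487  5.1326947 ]
```

View pics/t2.png

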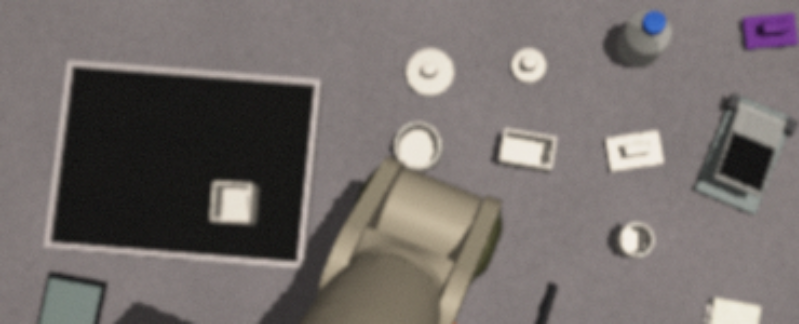

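The picture shows the square pot upright on the tray at about top px (168,224). The square lid's knob is long along world y, so this first grip was across the 30 mm side.

```bash
python3 -m handwheel '[[[0,0,0,0,0,0,0.2],[0,0,0,0,0,0,0.2],[0,0,0,0,0,10,0.2],[0,0,0,0,0,10,0.2],[0,0,0,0,0,10,0.2],[0,0,0,0,0,10,0.2],[0,0,0,0,0,10,0.2],[0,0,0,0,0,10,0.2]]]';python3 -m handwheel '[[[0,0,0,0,0,10,0.2],[0,0,0,0,0,10,0.2],[0,0,-1,0,0,10,0.2],[0,0,0,0,0,0,-1],[0,0,0,0,0,0,-1],[0,0,0,0,0,0,-1],[0,0,0,0,0,0,-1]]]'; python3 -c "from rig import *;s=sense();print(s['joints'],s['force'])"
python3 - <<'E'
from h import *
c=capture("top")
for t in (120,140,160): print(fit(c,"pot_square",470,185,-3,z=45,thr=t))
E
```

```text
time_s: 10.72
eef_pos: [433.6, -45.7, 23.9]
ee_rot: [0.0, 0.912, 0.41, 0.0]
force: [-0.5, 0.2, -0.2]
grip_width: 0.598
grip_force: 0.0
time_s: 11.6
eef_pos: [433.7, -45.8, 23.0]
ee_rot: [0.0, 0.777, 0.629, 0.0]
force: [-0.3, 0.1, 1.9]
grip_width: 0.159
grip_force: 30.2
[-3.75101532e-01  4.48401730e-01  1.98184222e+00  8.32164964e-06
  7.10954662e-01 -1.65126634e-01] [-0.33973694  0.14301558  1.89337714]
[ 4.718e+02  1.859e+02 -5.500e+00  1.560e-01]
[ 4.712e+02  1.829e+02 -9.300e+00  3.060e-01]
[468.7   177.3   -19.3     0.885]
```

```bash
python3 -m handwheel '[[[0,0,42,0,0,0,-1],[0,0,42,0,0,0,-1],[0,0,43,0,0,0,-1],[9,55,0,0,0,4,-1],[9,55,0,0,0,5,-1],[9,55,0,0,0,0,-1],[9.6,54,0,0,0,0,-1],[0,12,0,0,0,0,-1]]]';python3 -m handwheel '[[[0,0,0,0,0,0,-1],[0,0,-30,0,0,0,-1],[0,0,0,0,0,0,-1]]]'; python3 -c "from rig import *;s=sense();print(s['joints'],s['force'])"
```

```text
time_s: 12.65
eef_pos: [469.9, 187.8, 149.3]
ee_rot: [-0.0, 0.724, 0.69, -0.0]
force: [-0.5, 0.1, 0.3]
grip_width: 0.154
grip_force: 29.9
time_s: 13.02
eef_pos: [469.2, 183.8, 118.4]
ee_rot: [-0.001, 0.726, 0.688, -0.002]
force: [0.1, 0.8, 0.5]
grip_width: 0.158
grip_force: 29.8
[ 1.40628851e-01  4.01917355e-01  1.71406123e+00 -2.54449234e-04
  1.02977879e+00  1.94459746e-01] [0.09076503 0.84439152 0.5416337 ]
```

```bash
python3 -m handwheel '[[[0,0,-6,0,0,0,-1],[0,0,-5,0,0,0,-1],[0,0,-4,0,0,0,-1],[0,0,-1.5,0,0,0,-1],[0,0,0,0,0,0,-1]]]'
```

```text
time_s: 13.65
eef_pos: [470.2, 185.3, 103.3]
ee_rot: [-0.0, 0.725, 0.689, -0.0]
force: [0.4, 0.7, -1.4]
grip_width: 0.157
grip_force: 29.8
```

```bash
python3 -m handwheel '[[[0,0,0,0,0,0,0.2],[0,0,0,0,0,0,0.2],[0,0,0,0,0,0,0.2],[0,0,25,0,0,0,0.2],[0,0,25,0,0,0,0.2],[15,-50,0,0,0,0,1],[15,-50,0,0,0,0,1],[0,0,0,0,0,0,1]]]'
sed -i 's/thr=150/thr=140/' look.py
python3 look.py pot_oblong lid_oblong pot_round_large lid_round_large lid_round_small
python3 - <<'E'
from h import *
c=capture("top")
L=LID["lid_square"]
for t in (110,130,150): print(fit(c,"lid_square",470,185,-3,z=80,thr=t))
cv2.imwrite("pics/t3.png",cv2.resize(c["image"][130:280,60:430,::-1],None,fx=2.16,fy=2.16))
E
```

```text
time_s: 14.65
eef_pos: [501.0, 82.7, 153.4]
ee_rot: [0.0, 0.727, 0.687, 0.0]
force: [-0.3, 0.4, -0.2]
grip_width: 0.997
grip_force: 0.0
pot_oblong [544.0, -156.8, -95.7, 0.098]
lid_oblong [543.6, -286.6, -80.2, 0.091]
pot_round_large [540.9, -26.7, 0.0, 0.414]
lid_round_large [639.3, -37.9, 0.0, 0.035]
lid_round_small [649.0, -158.2, 0.0, 0.037]
[484.9 213.1 -28.7   5. ]
[503.    196.4   -43.7     6.404]Traceback (most recent call last):
  File "<stdin>", line 4, in <module>
  File "h.py", line 39, in fit
    else: k=max(cs,key=lambda k:cv2.pointPolygonTest(k,tuple(map(float,q)),True))
            ~~~^^^^^^^^^^^^^^^^^^^^^^^^^^^^^^^^^^^^^^^^^^^^^^^^^^^^^^^^^^^^^^^^^^
ValueError: max() iterable argument is empty
```

```bash
python3 -m handwheel '[[[9,-48,0,0,0,-3,1],[9,-48,0,0,0,0,1],[9,-48,0,0,0,0,1],[9,-48,0,0,0,0,1],[8,-50,0,0,0,0,1],[0,0,-35,0,0,0,1],[0,0,-45,0,0,0,1],[0,0,-40,0,0,0,1]]]';python3 -m handwheel '[[[0,0,-14,0,0,0,1],[0,0,0,0,0,0,1],[0,0,0,0,0,0,-1],[0,0,0,0,0,0,-1],[0,0,0,0,0,0,-1],[0,0,0,0,0,0,-1]]]'; python3 -c "from rig import *;s=sense();print(s['joints'],s['force'])"
python3 - <<'E'
from h import *
c=capture("top")
cv2.imwrite("pics/t3.png",cv2.resize(c["image"][130:280,60:430,::-1],None,fx=2.16,fy=2.16))
for t in (110,130,150): print(fit(c,"lid_square",470,185,-3,z=80,thr=t))
E
```

```text
time_s: 15.75
eef_pos: [544.2, -155.3, 31.9]
ee_rot: [-0.0, 0.742, 0.67, 0.0]
force: [0.7, 0.1, 0.0]
grip_width: 1.002
grip_force: 0.0
time_s: 16.5
eef_pos: [544.6, -157.0, 20.2]
ee_rot: [0.001, 0.743, 0.669, 0.0]
force: [-0.5, 1.0, 6.2]
grip_width: 0.44
grip_force: 31.8
[-4.87275693e-01  6.61494569e-01  1.58865509e+00  4.18493181e-05
  8.89967129e-01 -3.82981199e-01] [-0.45459097  1.04919298  6.23703944]
[ 4.714e+02  1.820e+02 -2.000e+00  2.060e-01]
[ 4.706e+02  1.830e+02 -2.300e+00  2.450e-01]
[ 4.719e+02  1.836e+02 -5.400e+00  3.670e-01]
```

View pics/t3.png

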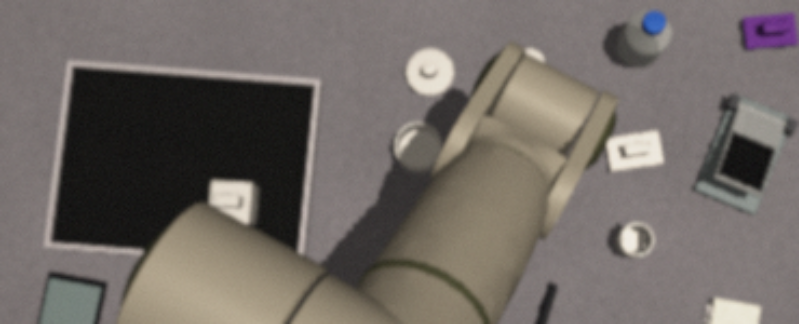

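The square pot now shows its lid on at about top px (167,221), and the oblong pot is gripped across 38 mm. Next I'll turn and grip it across 62 mm.

```bash
python3 -m handwheel '[[[0,0,0,0,0,0,1],[0,0,0,0,0,0,1],[0,0,0,0,0,0,1],[0,0,0,0,0,0,1],[0,0,0,0,0,-10,1],[0,0,0,0,0,-10,1],[0,0,0,0,0,-10,1],[0,0,0,0,0,-10,1]]]';python3 -m handwheel '[[[0,0,0,0,0,-10,1],[0,0,0,0,0,-10,1],[0,0,0,0,0,-10,1],[0,0,0,0,0,-10,1],[0,0,0,0,0,-10,1],[0,0,0,0,0,0,-1],[0,0,0,0,0,0,-1],[0,0,0,0,0,0,-1]]]'; python3 -m handwheel '[[[0,0,0,0,0,0,-1]]]'
```

```text
time_s: 17.55
eef_pos: [544.2, -156.7, 19.2]
ee_rot: [-0.0, 0.928, 0.372, -0.0]
force: [-0.5, 0.4, 0.1]
grip_width: 0.999
grip_force: 0.0
time_s: 18.55
eef_pos: [544.3, -156.7, 19.4]
ee_rot: [0.0, 0.999, -0.051, 0.0]
force: [-0.7, 0.9, 2.2]
grip_width: 0.718
grip_force: 33.8
time_s: 18.68
eef_pos: [544.3, -156.8, 19.4]
ee_rot: [0.0, 0.999, -0.052, 0.0]
force: [-0.1, 0.1, 3.3]
grip_width: 0.72
grip_force: 33.8
```

```bash
python3 -m handwheel '[[[0,0,44,0,0,0,-1],[0,0,44,0,0,0,-1],[0,0,43,0,0,0,-1],[4,57,0,0,0,3,-1],[4,58,0,0,0,0,-1],[4,58,0,0,0,0,-1],[4,58,0,0,0,0,-1],[5,58,0,0,0,0,-1]]]';python3 -m handwheel '[[[5,58,0,0,0,0,-1],[0,0,-30,0,0,0,-1],[0,0,-30,0,0,0,-1],[0,0,-20,0,0,0,-1],[0,0,-4,0,0,0,-1],[0,0,-2,0,0,0,-1],[0,0,0,0,0,0,-1]]]'
```

```text
time_s: 19.68
eef_pos: [564.9, 134.1, 150.1]
ee_rot: [0.0, 1.0, -0.026, -0.0]
force: [0.5, -1.1, -0.6]
grip_width: 0.723
grip_force: 33.7
time_s: 20.55
eef_pos: [570.5, 190.3, 65.0]
ee_rot: [-0.0, 1.0, -0.026, 0.001]
force: [0.1, 1.1, -0.9]
grip_width: 0.722
grip_force: 33.6
```

```bash
python3 -m handwheel '[[[0,0,-1,0,0,0,-1],[0,0,0,0,0,0,1],[0,0,0,0,0,0,1],[0,0,0,0,0,0,1],[0,0,40,0,0,0,1],[0,0,46,0,0,0,0.3],[-3,-56,0,0,0,3,0.3],[-3,-60,0,0,0,3,0.3]]]';python3 -m handwheel '[[[-3,-60,0,0,0,3,0.3],[-3,-60,0,0,0,3.5,0.3],[-3,-60,0,0,0,0,0.3],[-3,-60,0,0,0,0,0.3],[-4,-60,0,0,0,0,0.3],[-4,-60,0,0,0,0,0.3],[0,0,0,0,0,0,0.3]]]'
python3 - <<'E'
from h import *
c=capture("top"); print(sense()['eef_pos'])
print(fit(c,"pot_oblong",570,190,87,z=45,thr=120))
print(fit(c,"lid_square",470,185,-3,z=80,thr=140))
print(fit(c,"pot_round_large",541,-26,0,thr=150))
print(fit(c,"pot_round_large",541,-26,0,thr=140))
E
```

```text
time_s: 21.55
eef_pos: [564.1, 73.4, 149.8]
ee_rot: [0.0, 1.0, 0.028, 0.001]
force: [1.4, -0.4, 0.2]
grip_width: 0.646
grip_force: 0.0
time_s: 22.42
eef_pos: [543.2, -289.5, 148.8]
ee_rot: [0.0, 0.997, 0.081, -0.0]
force: [-0.2, 0.8, 0.2]
grip_width: 0.652
grip_force: 0.0
[ 543.63917849 -287.18227044  148.86587834]
[6.071e+02 1.865e+02 8.690e+01 3.680e-01]
[ 4.705e+02  1.835e+02 -3.300e+00  4.300e-02]
[536.    -22.5     0.      0.653]
[ 5.457e+02 -2.520e+01  0.000e+00  1.210e-01]
```

Run:
```python
from h import *
c=capture("top")
cv2.imwrite("pics/t4.png",cv2.resize(c["image"][130:280,60:430,::-1],None,fx=2.16,fy=2.16))
for t in (130,150,170):print(fit(c,"pot_oblong",606,187,87,z=45,thr=t), fit(c,"pot_oblong",570,190,87,z=45,thr=t))
```

```text
[6.066e+02 1.863e+02 8.230e+01 3.880e-01] [6.067e+02 1.864e+02 8.290e+01 3.860e-01]
[601.2   184.4    63.6     1.136] [599.9   181.3    62.3     1.135]
[604.8   188.3    50.7     1.519] [594.3   174.7    50.6     1.506]
```

View pics/t4.png

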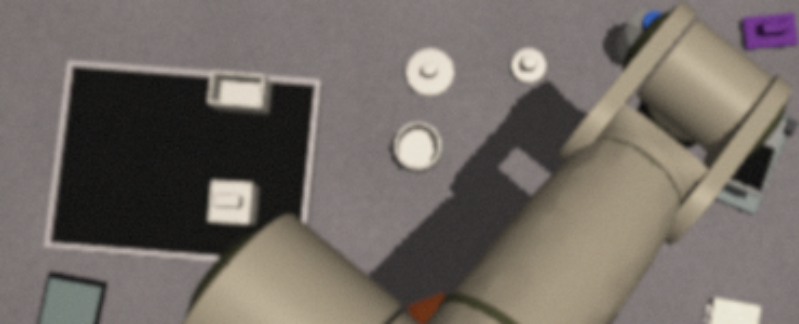

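The oblong pot has been knocked about 35 mm towards the far rim, now at top px (170,172). I'll check in the scene camera whether it tilted.

Run:
```python
from h import *
c=crop("scene","pics/s2.png",320,110,180,120,4.4)
print((pix(c,[[606,187,89],[606,187,45],[570,190,45]])-[320,110])*4.4)
```

```text
[[395.4966504  298.55277026]
 [376.8884023  360.58344625]
 [338.05303775 317.49175207]]
```

View pics/s2.png

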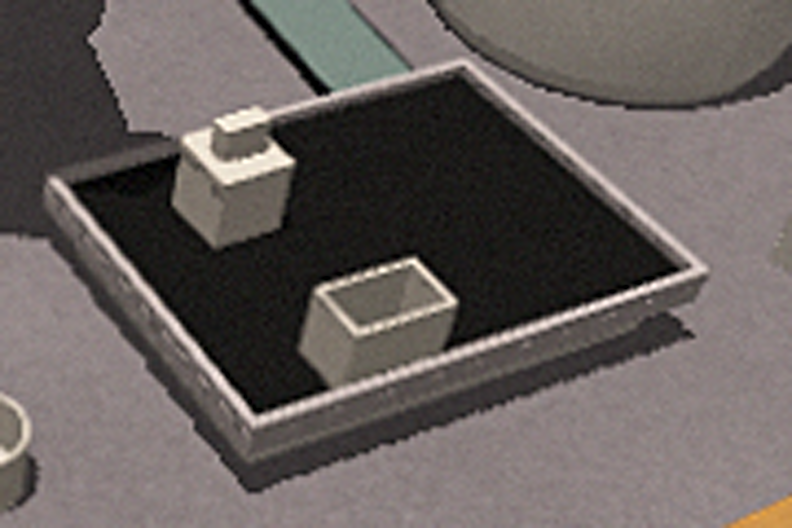

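Pot upright, standing against the far rim (crop px (388,296)), and the square lid is well seated. I'll fetch the oblong pot back and recentre it.

```bash
python3 -m handwheel '[[[7.2,59.3,1,0,0,-3,1],[7.2,59.3,0,0,0,-3,1],[7.2,59.3,0,0,0,-3,1],[7.2,59.3,0,0,0,-3.5,1],[7.2,59.3,0,0,0,0,1],[7.2,59.3,0,0,0,0,1],[7.2,59.3,0,0,0,0,1],[7,59.3,0,0,0,0,1]]]';python3 -m handwheel '[[[0,0,0,0,0,0,1],[0,0,-35,0,0,0,1],[0,0,-35,0,0,0,1],[0,0,-15,0,0,0,1],[0,0,0,0,0,0,1]]]';python3 -m handwheel '[[[0,0,0,0,0,0,-1],[0,0,0,0,0,0,-1],[0,0,0,0,0,0,-1]]]'
```

```text
time_s: 23.58
eef_pos: [600.8, 192.2, 150.7]
ee_rot: [-0.0, 1.0, -0.025, 0.0]
force: [0.3, -1.2, 0.5]
grip_width: 0.998
grip_force: 0.0
time_s: 24.2
eef_pos: [601.2, 188.6, 65.2]
ee_rot: [0.0, 1.0, -0.026, -0.0]
force: [-0.2, -0.4, -0.1]
grip_width: 1.0
grip_force: 0.0
time_s: 24.58
eef_pos: [602.4, 188.7, 67.1]
ee_rot: [-0.0, 1.0, -0.026, 0.001]
force: [-1.8, -0.3, 6.6]
grip_width: 0.722
grip_force: 34.2
```

```bash
python3 -m handwheel '[[[0,0,6,0,0,0,-1],[-20,0,0,0,0,0,-1],[-22,1,0,0,0,0,-1],[0,0,0,0,0,0,-1],[0,0,-6,0,0,0,-1],[0,0,-1,0,0,0,-1],[0,0,0,0,0,0,1],[0,0,0,0,0,0,1]]]';python3 -m handwheel '[[[0,0,0,0,0,0,1],[0,0,0,0,0,10,1],[0,0,0,0,0,10,1],[0,0,0,0,0,10,1],[0,0,0,0,0,10,1],[0,0,0,0,0,10,1],[0,0,0,0,0,10,1],[0,0,0,0,0,10,1]]]'
python3 -m handwheel '[[[0,0,0,0,0,10,1],[0,0,0,0,0,10,1],[0,0,0,0,0,0,-1],[0,0,0,0,0,0,-1],[0,0,0,0,0,0,-1],[0,0,0,0,0,0,-1],[0,0,0,0,0,0,-1]]]';python3 -c "from rig import *;s=sense();print(s['joints'],s['eef_pos'])"
```

```text
time_s: 25.58
eef_pos: [560.0, 189.6, 63.9]
ee_rot: [-0.0, 1.0, -0.026, -0.0]
force: [0.9, 0.3, -0.7]
grip_width: 0.998
grip_force: 0.0
time_s: 26.58
eef_pos: [559.6, 189.6, 64.1]
ee_rot: [-0.0, 0.832, 0.554, -0.0]
force: [0.1, 0.5, -0.2]
grip_width: 1.003
grip_force: 0.0
time_s: 27.45
eef_pos: [559.7, 189.7, 64.3]
ee_rot: [0.0, 0.725, 0.688, 0.0]
force: [0.3, 1.0, -0.0]
grip_width: 0.442
grip_force: 31.3
[1.28640400e-01 6.38618545e-01 1.48543775e+00 2.13421105e-05
 1.01735319e+00 1.81122768e-01] [559.66663634 189.66901744  64.34796267]
```

```bash
python3 -m handwheel '[[[0,0,0,0,0,0,0.3],[0,0,0,0,0,0,0.3],[0,0,0,0,0,0,0.3],[0,0,42,0,0,0,0.3],[0,0,44,0,0,0,0.3],[-2,-58,0,0,0,3,0.3],[-2,-60,0,0,0,3,0.3],[-2,-60,0,0,0,3,0.3]]]';python3 -m handwheel '[[[-2,-60,0,0,0,3.5,0.3],[-2,-60,0,0,0,0,0.3],[-2,-60,0,0,0,0,0.3],[-2,-60,0,0,0,0,0.3],[-2,-58,0,0,0,0,0.3],[0,0,-40,0,0,0,0.3],[0,0,-40,0,0,0,0.3],[0,0,-36,0,0,0,0.3]]]'
python3 -m handwheel '[[[0,0,-10,0,0,0,0.3],[0,0,0,0,0,0,-1],[0,0,0,0,0,0,-1],[0,0,0,0,0,0,-1],[0,0,0,0,0,0,-1]]]';python3 - <<'E'
from h import *
c=capture("top"); print(sense()['joints'])
for t in (120,140): print(fit(c,"pot_oblong",560,190,87,z=45,thr=t))
print(fit(c,"pot_round_large",541,-26,0,thr=140))
E
```

```text
time_s: 28.45
eef_pos: [553.3, 10.0, 150.5]
ee_rot: [0.0, 0.668, 0.744, 0.0]
force: [0.9, -0.3, 0.5]
grip_width: 0.647
grip_force: 0.0
time_s: 29.45
eef_pos: [543.3, -286.3, 32.8]
ee_rot: [-0.0, 0.646, 0.763, -0.0]
force: [-0.4, 0.5, -0.0]
grip_width: 0.65
grip_force: 0.0
time_s: 30.08
eef_pos: [544.3, -286.8, 26.0]
ee_rot: [0.001, 0.646, 0.763, 0.0]
force: [-0.5, 0.6, 6.7]
grip_width: 0.157
grip_force: 32.7
[-6.75132192e-01  7.36066577e-01  1.42393702e+00  7.71810681e-05
  9.78719917e-01 -8.41521478e-01]
[5.622e+02 1.914e+02 8.220e+01 2.120e-01]
[561.4   191.2    77.5     0.665]
[ 5.458e+02 -2.530e+01  0.000e+00  1.130e-01]
```

```bash
python3 -m handwheel '[[[0,0,0,0,0,0,0.3],[0,0,0,0,0,0,0.3],[0,0,0,0,0,-10,0.3],[0,0,0,0,0,-10,0.3],[0,0,0,0,0,-10,0.3],[0,0,0,0,0,-10,0.3],[0,0,0,0,0,-10,0.3],[0,0,0,0,0,-10,0.3]]]';python3 -m handwheel '[[[0,0,0,0,0,-10,0.3],[0,0,0,0,0,-10,0.3],[0,0,-1,0,0,-10,0.3],[0,0,0,0,0,0,-1],[0,0,0,0,0,0,-1],[0,0,0,0,0,0,-1],[0,0,0,0,0,0,-1]]]';python3 -c "from rig import *;s=sense();print(s['joints'],s['eef_pos'])"
```

```text
time_s: 31.12
eef_pos: [543.5, -286.3, 24.2]
ee_rot: [-0.0, 0.942, 0.335, -0.0]
force: [-0.1, 0.3, 0.5]
grip_width: 0.648
grip_force: 0.0
time_s: 32.0
eef_pos: [543.6, -286.4, 23.4]
ee_rot: [0.0, 0.997, 0.084, 0.0]
force: [-0.7, -0.2, 1.1]
grip_width: 0.345
grip_force: 30.0
[-6.75255424e-01  7.39505994e-01  1.42563722e+00 -1.21240757e-05
  9.76315150e-01  7.28313676e-01] [ 543.61212439 -286.35372891   23.36076603]
```

```bash
python3 -m handwheel '[[[0,0,45,0,0,0,-1],[0,0,45,0,0,0,-1],[0,10,46,0,0,0,-1],[2,57,0,0,0,-3,-1],[2,59,0,0,0,-3,-1],[2,59,0,0,0,-3,-1],[2,59,0,0,0,-3.5,-1],[2,59,0,0,0,0,-1]]]';python3 -m handwheel '[[[2,59,0,0,0,0,-1],[2,59,0,0,0,0,-1],[2.1,55,0,0,0,0,-1],[0,0,0,0,0,0,-1],[0,0,-25,0,0,0,-1],[0,0,-12,0,0,0,-1],[0,0,0,0,0,0,-1]]]';python3 -m handwheel '[[[0,0,-6,0,0,0,-1],[0,0,-5,0,0,0,-1],[0,0,-4,0,0,0,-1],[0,0,-1.5,0,0,0,-1],[0,0,0,0,0,0,-1]]]'
```

```text
time_s: 33.0
eef_pos: [553.3, 18.6, 159.3]
ee_rot: [-0.0, 1.0, -0.026, 0.0]
force: [1.3, -0.5, -0.8]
grip_width: 0.345
grip_force: 30.0
time_s: 33.88
eef_pos: [559.4, 189.0, 121.7]
ee_rot: [0.0, 1.0, -0.026, -0.001]
force: [0.6, -0.2, 0.0]
grip_width: 0.338
grip_force: 30.0
time_s: 34.5
eef_pos: [559.7, 189.7, 105.8]
ee_rot: [-0.0, 1.0, -0.026, -0.0]
force: [-0.0, 0.3, -1.1]
grip_width: 0.34
grip_force: 30.0
```

```bash
python3 -m handwheel '[[[0,0,-0.5,0,0,0,-1],[0,0,0,0,0,0,0.3],[0,0,0,0,0,0,0.3],[0,0,22,0,0,0,0.3],[0,0,25,0,0,0,1],[-4,-53,0,0,0,0,1],[-4,-54,0,0,0,0,1],[-4,-54,0,0,0,0,1]]]';python3 -m handwheel '[[[-4,-54,0,0,0,0,1],[0,0,0,0,0,0,1],[0,0,-40,0,0,0,1],[0,0,-45,0,0,0,1],[0,0,-38,0,0,0,1],[0,0,-10,0,0,0,1],[0,0,0,0,0,0,1]]]'
python3 -m handwheel '[[[0,0,0,0,0,0,-1],[0,0,0,0,0,0,-1],[0,0,0,0,0,0,-1],[0,0,0,0,0,0,-1]]]'
python3 - <<'E'
from h import *
c=crop("scene","pics/s3.png",320,110,180,120,4.4); t=capture("top")
print(fit(t,"lid_oblong",560,190,87,z=82,thr=140))
E
```

```text
time_s: 35.5
eef_pos: [547.4, 27.2, 152.5]
ee_rot: [0.0, 1.0, -0.026, 0.0]
force: [0.3, -1.3, 0.3]
grip_width: 0.997
grip_force: 0.0
time_s: 36.38
eef_pos: [544.0, -24.9, 19.8]
ee_rot: [0.0, 1.0, -0.026, 0.0]
force: [-0.4, -0.3, 0.1]
grip_width: 0.999
grip_force: 0.0
time_s: 36.88
eef_pos: [544.5, -25.4, 21.0]
ee_rot: [0.0, 1.0, -0.026, 0.001]
force: [-1.3, 1.5, 7.6]
grip_width: 0.656
grip_force: 30.8
[5.607e+02 1.880e+02 8.700e+01 4.100e-02]
```

View pics/s3.png

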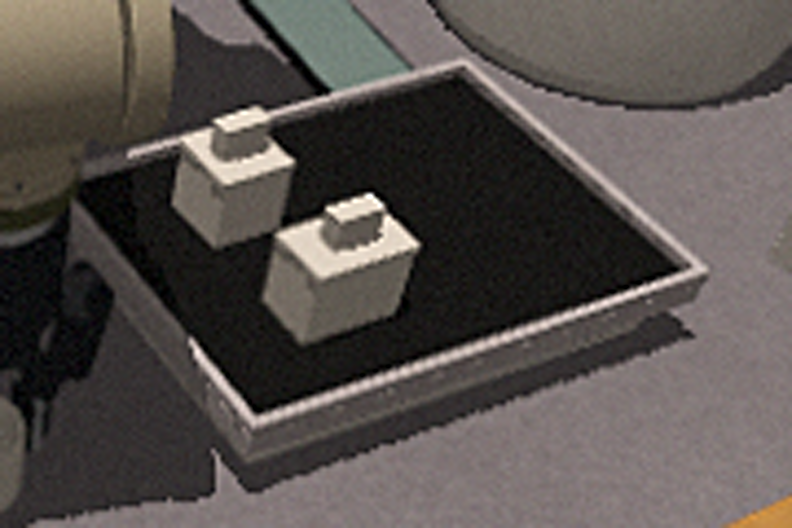

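Both lidded pots sit flush at crop px (235,175) and (340,270). Now the large round pot gets its second grip and goes to the tray.

```bash
python3 -m handwheel '[[[0,0,-1,0,0,0,1],[0,0,0,0,0,0,1],[0,0,0,0,0,10,1],[0,0,0,0,0,10,1],[0,0,0,0,0,10,1],[0,0,0,0,0,10,1],[0,0,0,0,0,10,1],[0,0,0,0,0,10,1]]]';python3 -m handwheel '[[[0,0,0,0,0,10,1],[0,0,0,0,0,10,1],[0,0,0,0,0,10,1],[0,0,0,0,0,0,-1],[0,0,0,0,0,0,-1],[0,0,0,0,0,0,-1],[0,0,0,0,0,0,-1]]]';python3 -m handwheel '[[[0,0,44,0,0,0,-1],[0,0,44,0,0,0,-1],[0,0,46,0,0,0,-1],[-9,55,0,0,0,0,-1],[-9,55,0,0,0,0,-1],[-9,55,0,0,0,0,-1],[-9,55,0,0,0,0,-1],[-9,55,0,0,0,0,-1]]]';python3 -m handwheel '[[[-9,55,0,0,0,0,-1],[0,0,0,0,0,0,-1],[0,0,-35,0,0,0,-1],[0,0,-30,0,0,0,-1],[0,0,-18,0,0,0,-1],[0,0,-4,0,0,0,-1],[0,0,0,0,0,0,-1]]]'
```

```text
time_s: 37.98
eef_pos: [543.7, -25.3, 18.3]
ee_rot: [0.0, 0.877, 0.48, 0.0]
force: [0.0, 0.3, 0.0]
grip_width: 1.003
grip_force: 0.0
time_s: 38.85
eef_pos: [543.8, -25.3, 18.4]
ee_rot: [0.0, 0.726, 0.688, 0.0]
force: [0.1, 0.7, 2.8]
grip_width: 0.634
grip_force: 32.3
time_s: 39.85
eef_pos: [498.0, 251.4, 152.1]
ee_rot: [-0.0, 0.725, 0.688, -0.0]
force: [0.6, -1.2, -1.4]
grip_width: 0.63
grip_force: 32.7
time_s: 40.72
eef_pos: [490.2, 304.6, 66.0]
ee_rot: [0.0, 0.725, 0.688, 0.0]
force: [-0.1, 0.4, -0.3]
grip_width: 0.638
grip_force: 32.7
```

```bash
python3 -m handwheel '[[[0,0,-2.5,0,0,0,-1],[0,0,0,0,0,0,-1],[0,0,0,0,0,0,1],[0,0,0,0,0,0,1],[0,0,0,0,0,0,1],[0,0,42,0,0,0,1],[0,0,46,0,0,0,0.2],[21,-49,0,0,0,0,0.2]]]';python3 -m handwheel '[[[21,-49,0,0,0,0,0.2],[21,-49,0,0,0,0,0.2],[21,-49,0,0,0,0,0.2],[21,-49,0,0,0,0,0.2],[22,-49,0,0,0,0,0.2],[22,-48,0,0,0,0,0.2],[0,0,-40,0,0,0,0.2],[0,0,-45,0,0,0,0.2]]]'
python3 -m handwheel '[[[0,0,-35,0,0,0,0.2],[0,0,0,0,0,0,0.2]]]'
python3 - <<'E'
from h import *
c=capture("top"); print(sense()['joints'])
for t in (120,140,160): print(fit(c,"pot_round_large",490,305,0,z=45,thr=t))
E
```

```text
time_s: 41.72
eef_pos: [511.5, 257.6, 154.5]
ee_rot: [0.001, 0.724, 0.69, 0.003]
force: [1.1, -0.3, -0.8]
grip_width: 0.608
grip_force: 0.0
time_s: 42.72
eef_pos: [639.0, -38.1, 65.0]
ee_rot: [0.001, 0.726, 0.688, 0.0]
force: [-0.0, 0.2, -0.4]
grip_width: 0.594
grip_force: 0.0
time_s: 42.98
eef_pos: [637.2, -37.0, 28.4]
ee_rot: [-0.002, 0.725, 0.689, -0.001]
force: [0.6, 0.4, 1.2]
grip_width: 0.601
grip_force: 0.0
[-2.41140956e-01  7.75936749e-01  1.33078823e+00  3.70651782e-06
  1.03599376e+00 -1.89283573e-01]
[4.907e+02 3.016e+02 0.000e+00 3.150e-01]
[485.3   288.6     0.      0.968]
[489.6   290.9     0.      1.263]
```

```bash
python3 -m handwheel '[[[0,0,-5,0,0,0,0.2],[0,0,0,0,0,0,-1],[0,0,0,0,0,0,-1],[0,0,0,0,0,0,-1],[0,0,0,0,0,0,-1]]]';python3 -m handwheel '[[[0,0,0,0,0,0,0.2],[0,0,0,0,0,0,0.2],[0,0,0,0,0,-10,0.2],[0,0,0,0,0,-10,0.2],[0,0,0,0,0,-10,0.2],[0,0,0,0,0,-10,0.2],[0,0,0,0,0,-10,0.2],[0,0,0,0,0,-10,0.2]]]';python3 -m handwheel '[[[0,0,0,0,0,-10,0.2],[0,0,0,0,0,-10,0.2],[0,0,0,0,0,-10,0.2],[0,0,0,0,0,0,0.2]]]'
```

```text
time_s: 43.65
eef_pos: [639.1, -37.4, 26.7]
ee_rot: [0.001, 0.725, 0.689, 0.0]
force: [-1.3, 0.4, 5.4]
grip_width: 0.194
grip_force: 29.4
time_s: 44.65
eef_pos: [638.6, -37.3, 25.5]
ee_rot: [-0.0, 0.973, 0.231, -0.0]
force: [0.5, -0.1, -0.5]
grip_width: 0.6
grip_force: 0.0
time_s: 45.15
eef_pos: [638.6, -37.3, 25.6]
ee_rot: [-0.0, 1.0, -0.025, -0.0]
force: [0.5, -0.7, 0.6]
grip_width: 0.598
grip_force: 0.0
```

```bash
python3 -m handwheel '[[[0,0,-2,0,0,0,0.2],[0,0,0,0,0,0,-1],[0,0,0,0,0,0,-1],[0,0,0,0,0,0,-1],[0,0,0,0,0,0,-1]]]';python3 -m handwheel '[[[0,0,45,0,0,0,-1],[0,0,45,0,0,0,-1],[0,0,45,0,0,0,-1],[-21,48,0,0,0,0,-1],[-21,49,0,0,0,0,-1],[-21,49,0,0,0,0,-1],[-21,49,0,0,0,0,-1],[-21,49,0,0,0,0,-1]]]';python3 -m handwheel '[[[-21,49,0,0,0,0,-1],[-22.4,49,0,0,0,0,-1],[0,0,0,0,0,0,-1],[0,0,-25,0,0,0,-1],[0,0,-16,0,0,0,-1],[0,0,0,0,0,0,-1]]]';python3 -m handwheel '[[[0,0,-6,0,0,0,-1],[0,0,-5,0,0,0,-1],[0,0,-4,0,0,0,-1],[0,0,-0.5,0,0,0,-1],[0,0,0,0,0,0,-1]]]'
```

```text
time_s: 45.78
eef_pos: [638.7, -37.3, 23.9]
ee_rot: [0.0, 1.0, -0.026, 0.0]
force: [0.8, -0.1, 0.7]
grip_width: 0.195
grip_force: 29.3
time_s: 46.78
eef_pos: [532.7, 208.2, 158.8]
ee_rot: [-0.0, 1.0, -0.026, -0.0]
force: [0.4, -0.3, -0.1]
grip_width: 0.194
grip_force: 29.4
time_s: 47.52
eef_pos: [490.1, 303.9, 116.7]
ee_rot: [0.001, 1.0, -0.026, -0.001]
force: [0.7, 0.2, -2.0]
grip_width: 0.198
grip_force: 29.5
time_s: 48.15
eef_pos: [490.4, 304.7, 102.4]
ee_rot: [-0.0, 1.0, -0.026, 0.0]
force: [-0.2, -0.6, -0.8]
grip_width: 0.195
grip_force: 29.5
```

```bash
python3 -m handwheel '[[[0,0,-0.5,0,0,0,-1],[0,0,0,0,0,0,0.2],[0,0,0,0,0,0,0.2],[0,0,25,0,0,0,0.2],[0,0,25,0,0,0,1],[-5,-58,0,0,0,0,1],[-5,-59,0,0,0,0,1],[-5,-59,0,0,0,0,1]]]';python3 - <<'E'
from h import *
c=capture("top"); print(sense()['eef_pos'])
cv2.imwrite("pics/t5.png",cv2.resize(c["image"][130:280,60:430,::-1],None,fx=2.16,fy=2.16))
for t in (130,145): print(fit(c,"pot_round_small",434,-281,0,thr=t))
print(fit(c,"lid_round_large",490,305,0,z=78,thr=140))
print(fit(c,"lid_round_small",648,-158,0,thr=140))
E
```

```text
time_s: 49.15
eef_pos: [474.9, 127.1, 152.0]
ee_rot: [0.0, 1.0, -0.026, 0.0]
force: [1.2, 0.5, 0.1]
grip_width: 1.0
grip_force: 0.0
[474.72852575 121.76656772 151.85603458]
[ 4.358e+02 -2.859e+02  0.000e+00  1.330e-01]
[ 436.8   -275.8      0.       1.256]
[491.    308.9     0.      1.162]
[ 6.490e+02 -1.583e+02  0.000e+00  3.100e-02]
```

View pics/t5.png

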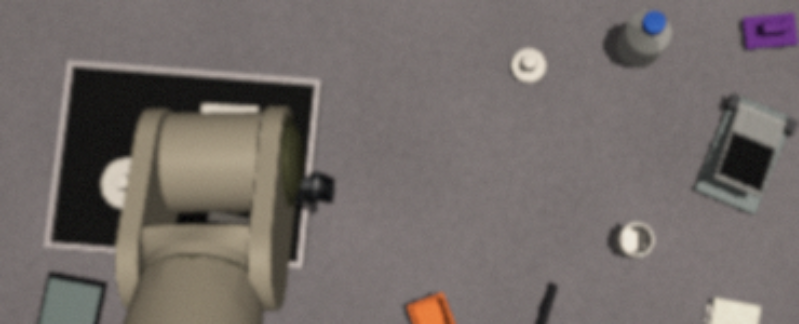

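The large lid is partly hidden behind the arm, and the small round pot is at about top px (355,241). Fetching it.

```bash
python3 -m handwheel '[[[-5.6,-59,0,0,0,0,1],[-5.6,-59,0,0,0,0,1],[-5.6,-59,0,0,0,0,1],[-5.6,-59,0,0,0,0,1],[-5.6,-59,0,0,0,0,1],[-5.6,-59,0,0,0,0,1],[-5.6,-58,0,0,0,0,1],[0,0,0,0,0,0,1]]]';python3 -m handwheel '[[[0,0,-40,0,0,0,1],[0,0,-45,0,0,0,1],[0,0,-38,0,0,0,1],[0,0,-10,0,0,0,1],[0,0,0,0,0,0,-1],[0,0,0,0,0,0,-1],[0,0,0,0,0,0,-1],[0,0,0,0,0,0,-1]]]';python3 -m handwheel '[[[0,0,0,0,0,0,1],[0,0,0,0,0,0,1],[0,0,-1,0,0,10,1],[0,0,0,0,0,10,1],[0,0,0,0,0,10,1],[0,0,0,0,0,10,1],[0,0,0,0,0,10,1],[0,0,0,0,0,10,1]]]';python3 -m handwheel '[[[0,0,0,0,0,10,1],[0,0,0,0,0,10,1],[0,0,0,0,0,10,1],[0,0,0,0,0,0,-1],[0,0,0,0,0,0,-1],[0,0,0,0,0,0,-1],[0,0,0,0,0,0,-1]]]'
python3 - <<'E'
from h import *
c=capture("top"); print(sense()['joints'])
for t in (120,140,160):print(fit(c,"lid_round_large",490,305,0,z=78,thr=t))
cv2.imwrite("pics/t6.png",cv2.resize(c["image"][130:280,60:230,::-1],None,fx=4,fy=4))
E
```

```text
time_s: 50.2
eef_pos: [435.4, -286.5, 151.7]
ee_rot: [0.0, 1.0, -0.028, 0.0]
force: [0.1, 0.3, -0.2]
grip_width: 0.997
grip_force: 0.0
time_s: 51.2
eef_pos: [436.7, -283.7, 20.3]
ee_rot: [0.001, 1.0, -0.026, 0.001]
force: [0.5, 1.2, 6.0]
grip_width: 0.46
grip_force: 30.0
time_s: 52.2
eef_pos: [436.1, -283.3, 17.8]
ee_rot: [0.0, 0.877, 0.48, -0.0]
force: [-0.4, -0.2, -0.3]
grip_width: 1.0
grip_force: 0.0
time_s: 53.08
eef_pos: [436.1, -283.4, 18.0]
ee_rot: [0.0, 0.726, 0.688, -0.0]
force: [-0.7, 0.7, 3.8]
grip_width: 0.462
grip_force: 30.6
[-8.01722734e-01  5.89725688e-01  1.73601205e+00 -6.43310273e-05
  8.15787370e-01 -7.49050233e-01]
[4.910e+02 3.026e+02 0.000e+00 1.200e-02]
[4.906e+02 3.031e+02 0.000e+00 7.300e-02]
[4.918e+02 3.048e+02 0.000e+00 1.560e-01]
```

View pics/t6.png

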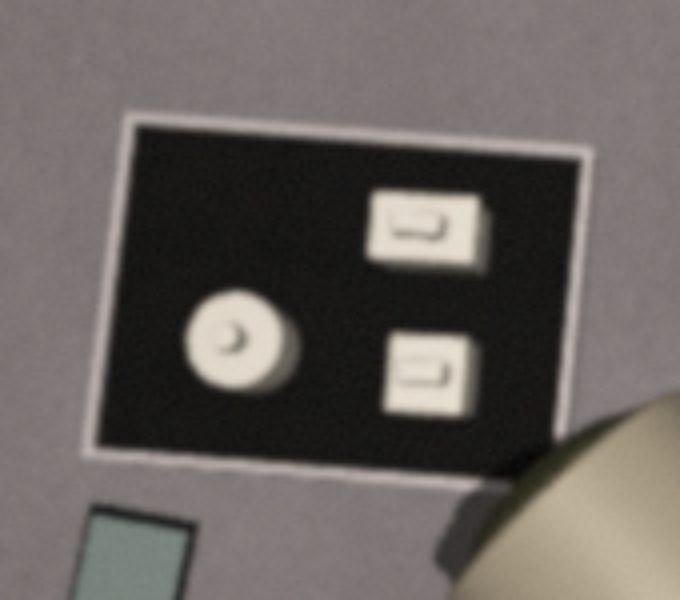

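Crop px (235,340), (430,228) and (430,372) show three pots standing with their lids seated. Carrying the small round pot over.

```bash
python3 -m handwheel '[[[0,0,47,0,0,0,-1],[0,0,47,0,0,0,-1],[0,0,48,0,0,0,-1],[14,58,0,0,0,0,-1],[14,58,0,0,0,0,-1],[14,58,0,0,0,0,-1],[14,58,0,0,0,0,-1],[14,58,0,0,0,0,-1]]]';python3 -m handwheel '[[[14,58,0,0,0,0,-1],[14,58,0,0,0,0,-1],[14,59,0,0,0,0,-1],[15,59,0,0,0,0,-1],[15,59,0,0,0,0,-1],[0,0,0,0,0,0,-1],[0,0,-40,0,0,0,-1],[0,0,-35,0,0,0,-1]]]';python3 -m handwheel '[[[0,0,-16,0,0,0,-1],[0,0,-5,0,0,0,-1],[0,0,0,0,0,0,-1]]]'
```

```text
time_s: 54.12
eef_pos: [506.2, 8.6, 159.7]
ee_rot: [0.0, 0.725, 0.688, 0.0]
force: [0.9, -0.3, -1.0]
grip_width: 0.466
grip_force: 31.0
time_s: 55.12
eef_pos: [577.8, 298.9, 83.3]
ee_rot: [-0.0, 0.725, 0.688, -0.0]
force: [0.0, -0.7, -1.3]
grip_width: 0.465
grip_force: 31.0
time_s: 55.5
eef_pos: [578.6, 299.7, 64.8]
ee_rot: [0.0, 0.725, 0.688, 0.001]
force: [0.3, -0.4, -0.3]
grip_width: 0.465
grip_force: 31.0
```

```bash
python3 -m handwheel '[[[0,0,-1.5,0,0,0,-1],[0,0,0,0,0,0,0.5],[0,0,0,0,0,0,0.5],[0,0,42,0,0,0,0.5],[0,0,46,0,0,0,0.2],[9,-57,0,0,0,0,0.2],[9,-57,0,0,0,0,0.2],[9,-57,0,0,0,0,0.2]]]';python3 -m handwheel '[[[9,-57,0,0,0,0,0.2],[9,-57,0,0,0,0,0.2],[9,-57,0,0,0,0,0.2],[9,-58,0,0,0,0,0.2],[8,-58,0,0,0,0,0.2],[0,0,0,0,0,0,0.2],[0,0,-40,0,0,0,0.2],[0,0,-45,0,0,0,0.2]]]';python3 -m handwheel '[[[0,0,-35,0,0,0,0.2],[0,0,-6,0,0,0,0.2],[0,0,0,0,0,0,-1],[0,0,0,0,0,0,-1],[0,0,0,0,0,0,-1],[0,0,0,0,0,0,-1]]]';python3 - <<'E'
from h import *
c=capture("top"); print(sense()['joints'])
for t in (110,130):print(fit(c,"pot_round_small",578,300,0,z=45,thr=t))
E
```

```text
time_s: 56.5
eef_pos: [605.2, 127.1, 150.7]
ee_rot: [0.0, 0.725, 0.689, 0.0]
force: [0.5, 1.0, 0.5]
grip_width: 0.6
grip_force: 0.0
time_s: 57.5
eef_pos: [649.5, -157.7, 65.2]
ee_rot: [0.001, 0.725, 0.689, 0.0]
force: [1.3, 0.4, 0.3]
grip_width: 0.599
grip_force: 0.0
time_s: 58.25
eef_pos: [650.1, -158.5, 26.4]
ee_rot: [0.001, 0.725, 0.689, 0.001]
force: [-0.6, 1.2, 7.2]
grip_width: 0.197
grip_force: 29.5
[-4.13990220e-01  8.36636139e-01  1.22469275e+00  2.96232456e-04
  1.07701254e+00 -3.62331706e-01]
[5.795e+02 2.981e+02 0.000e+00 5.180e-01]
[569.5   282.8     0.      2.255]
```

```bash
python3 -m handwheel '[[[0,0,0,0,0,0,0.2],[0,0,0,0,0,0,0.2],[0,0,0,0,0,-10,0.2],[0,0,0,0,0,-10,0.2],[0,0,0,0,0,-10,0.2],[0,0,0,0,0,-10,0.2],[0,0,0,0,0,-10,0.2],[0,0,0,0,0,-10,0.2]]]';python3 -m handwheel '[[[0,0,0,0,0,-10,0.2],[0,0,0,0,0,-10,0.2],[0,0,-1,0,0,-10,0.2],[0,0,0,0,0,0,-1],[0,0,0,0,0,0,-1],[0,0,0,0,0,0,-1],[0,0,0,0,0,0,-1]]]'
```

```text
time_s: 59.3
eef_pos: [649.0, -158.3, 24.2]
ee_rot: [-0.0, 0.973, 0.231, -0.0]
force: [0.3, -0.2, 0.2]
grip_width: 0.602
grip_force: 0.0
time_s: 60.18
eef_pos: [649.2, -158.4, 23.4]
ee_rot: [0.0, 1.0, -0.025, 0.0]
force: [0.2, 0.1, 1.8]
grip_width: 0.196
grip_force: 29.3
```

```bash
python3 -m handwheel '[[[0,0,47,0,0,0,-1],[0,0,47,0,0,0,-1],[0,0,48,0,0,0,-1],[-9,57,0,0,0,0,-1],[-9,57,0,0,0,0,-1],[-9,57,0,0,0,0,-1],[-9,57,0,0,0,0,-1],[-9,57,0,0,0,0,-1]]]';python3 -m handwheel '[[[-9,57,0,0,0,0,-1],[-9,58,0,0,0,0,-1],[-7.9,58,0,0,0,0,-1],[0,0,0,0,0,0,-1],[0,0,-25,0,0,0,-1],[0,0,-16,0,0,0,-1],[0,0,0,0,0,0,-1]]]';python3 -m handwheel '[[[0,0,-6,0,0,0,-1],[0,0,-5,0,0,0,-1],[0,0,-4,0,0,0,-1],[0,0,-1,0,0,0,-1],[0,0,0,0,0,0,-1]]]'
```

```text
time_s: 61.18
eef_pos: [603.5, 128.5, 165.3]
ee_rot: [-0.0, 1.0, -0.026, -0.0]
force: [0.7, -0.6, 0.0]
grip_width: 0.193
grip_force: 29.4
time_s: 62.05
eef_pos: [577.8, 298.9, 123.0]
ee_rot: [0.0, 1.0, -0.026, -0.001]
force: [0.1, 0.1, 0.6]
grip_width: 0.193
grip_force: 29.5
time_s: 62.68
eef_pos: [578.2, 299.7, 108.4]
ee_rot: [-0.0, 1.0, -0.026, 0.0]
force: [-0.2, 0.2, -0.5]
grip_width: 0.196
grip_force: 29.5
```

```bash
python3 -m handwheel '[[[0,0,-0.7,0,0,0,-1],[0,0,0,0,0,0,0.2],[0,0,0,0,0,0,0.2],[0,0,25,0,0,0,0.2],[0,0,25,0,0,0,0],[-5.5,-58,0,0,0,0,-1],[-5.5,-59,0,0,0,0,-1],[-5.5,-59,0,0,0,0,-1]]]';python3 -m handwheel '[[[-5.5,-59,0,0,0,0,-1],[-5.5,-59,0,0,0,0,-1],[-5.5,-59,0,0,0,0,-1],[-5.5,-59,0,0,0,0,-1],[-5.5,-59,0,0,0,0,-1],[-5.5,-59,0,0,0,0,-1],[-5.5,-59,0,0,0,0,-1],[-5.5,-59,0,0,0,0,-1]]]';python3 -m handwheel '[[[-6,-59,0,0,0,0,-1],[0,0,-25,0,0,0,-1],[0,0,-25,0,0,0,-1],[0,0,0,0,0,0,-1]]]'
python3 - <<'E'
from h import *
c=crop("scene","pics/s4.png",100,110,400,220,2)
print((pix(c,[512,-408,50])-[100,110])*2)
t=capture("top")
for n,x,y,a,z in (("square",470.3,185,-3,80),("oblong",559.7,189.7,87,82),("round_large",490.3,304.6,0,78),("round_small",578.2,299.7,0,84)): print(n,fit(t,"lid_"+n,x,y,a,z=z,thr=120))
E
```

```text
time_s: 63.68
eef_pos: [561.3, 122.0, 157.9]
ee_rot: [0.0, 1.0, -0.026, 0.0]
force: [0.7, 0.6, -0.1]
grip_width: -0.001
grip_force: 0.0
time_s: 64.68
eef_pos: [517.3, -350.3, 157.9]
ee_rot: [0.0, 1.0, -0.026, 0.0]
force: [0.6, 0.8, -0.7]
grip_width: -0.003
grip_force: 0.0
time_s: 65.18
eef_pos: [511.0, -406.7, 105.9]
ee_rot: [-0.001, 1.0, -0.026, -0.001]
force: [0.4, 0.5, 0.5]
grip_width: 0.003
grip_force: 0.0
[[ 78.98095573 295.60451477]]
square [ 4.704e+02  1.836e+02 -3.200e+00  5.100e-02]
oblong [5.607e+02 1.878e+02 8.710e+01 4.900e-02]
round_large [4.909e+02 3.026e+02 0.000e+00 1.400e-02]
round_small [5.792e+02 2.979e+02 0.000e+00 2.300e-02]
```

View pics/s4.png

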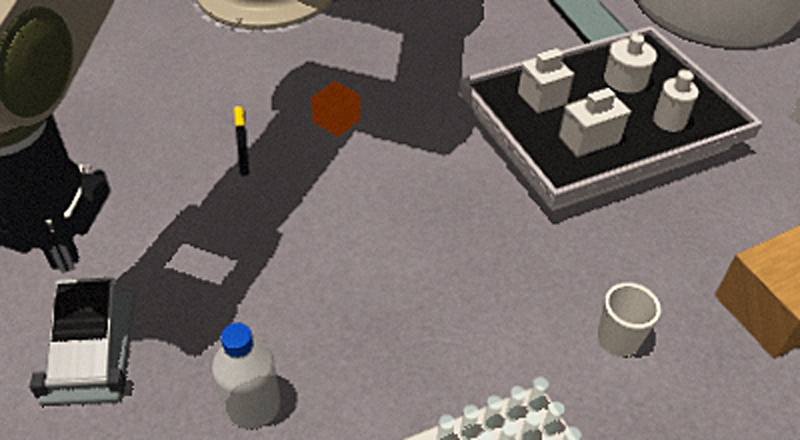

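All four pots stand lidded on the tray (crop px (547,78), (630,62), (597,122), (677,100)), and the gripper is above the pedal pad at (80,296). Pressing now.

```bash
python3 -m handwheel '[[[0,0,-25,0,0,0,-1],[0,0,-15,0,0,0,-1],[0,0,0,0,0,0,-1]]]'; python3 -m handwheel '[[[0,0,-4,0,0,0,-1],[0,0,-4,0,0,0,-1],[0,0,-4,0,0,0,-1],[0,0,-4,0,0,0,-1],[0,0,0,0,0,0,-1]]]'
```

```text
time_s: 65.65
eef_pos: [511.6, -407.1, 67.3]
ee_rot: [-0.0, 1.0, -0.026, -0.0]
force: [1.0, 0.2, -0.2]
grip_width: 0.001
grip_force: 0.0
time_s: 66.28
eef_pos: [511.7, -407.4, 51.6]
ee_rot: [0.0, 1.0, -0.026, 0.0]
force: [-2.2, -0.1, 4.9]
grip_width: -0.0
grip_force: 2.3
```

```bash
python3 -m handwheel '[[[0,0,-4,0,0,0,-1],[0,0,-4,0,0,0,-1],[0,0,-4,0,0,0,-1],[0,0,-3,0,0,0,-1],[0,0,0,0,0,0,-1]]]'
```

```text
time_s: 66.9
eef_pos: [511.2, -407.3, 37.3]
ee_rot: [-0.0, 1.0, -0.026, -0.001]
force: [-6.3, 2.6, 9.5]
grip_width: 0.005
grip_force: 4.3
```

```bash
python3 -m handwheel '[[[0,0,-2,0,0,0,-1],[0,0,-2,0,0,0,-1],[0,0,0,0,0,0,-1]]]'
```

```text
time_s: 67.28
eef_pos: [511.3, -407.4, 36.4]
ee_rot: [0.0, 1.0, -0.026, -0.001]
force: [-15.1, 10.4, 32.8]
grip_width: 0.001
grip_force: 15.9
```

```bash
python3 -m handwheel '[[[0,0,1,0,0,0,-1],[0,0,0,0,0,0,-1],[0,0,0,0,0,0,-1],[0,0,0,0,0,0,-1],[0,0,0,0,0,0,-1],[0,0,0,0,0,0,-1],[0,0,0,0,0,0,-1],[0,0,0,0,0,0,-1]]]';python3 -m handwheel '[[[0,0,0,0,0,0,-1],[0,0,0,0,0,0,-1],[0,0,0,0,0,0,-1],[0,0,0,0,0,0,-1]]]'; python3 -m handwheel '[[[0,0,10,0,0,0,-1],[0,0,15,0,0,0,-1],[0,0,30,0,0,0,-1],[0,0,40,0,0,0,-1],[0,0,30,0,0,0,-1],[0,0,0,0,0,0,-1],[0,0,0,0,0,0,-1],[0,0,0,0,0,0,-1]]]'
python3 - <<'E'
from h import *
c=crop("scene","pics/s5.png",100,110,400,220,2)
t=capture("top")
for n,x,y,a,z in (("square",470.3,185,-3,80),("oblong",559.7,189.7,87,82),("round_large",490.3,304.6,0,78),("round_small",578.2,299.7,0,84)): print(n,fit(t,"lid_"+n,x,y,a,z=z,thr=120))
E
```

```text
time_s: 68.28
eef_pos: [511.3, -407.4, 36.6]
ee_rot: [0.0, 1.0, -0.026, -0.001]
force: [-11.7, 8.8, 27.1]
grip_width: 0.002
grip_force: 13.0
time_s: 68.78
eef_pos: [511.3, -407.4, 36.6]
ee_rot: [0.0, 1.0, -0.026, -0.001]
force: [-10.8, 8.2, 27.3]
grip_width: 0.002
grip_force: 13.0
time_s: 69.78
eef_pos: [511.3, -406.9, 157.1]
ee_rot: [-0.001, 1.0, -0.026, -0.001]
force: [-0.4, -0.2, 0.0]
grip_width: -0.0
grip_force: 0.0
square [ 4.705e+02  1.835e+02 -3.200e+00  5.200e-02]
oblong [5.606e+02 1.881e+02 8.700e+01 5.100e-02]
round_large [4.910e+02 3.026e+02 0.000e+00 1.200e-02]
round_small [5.791e+02 2.978e+02 0.000e+00 2.300e-02]
```

View pics/s5.png

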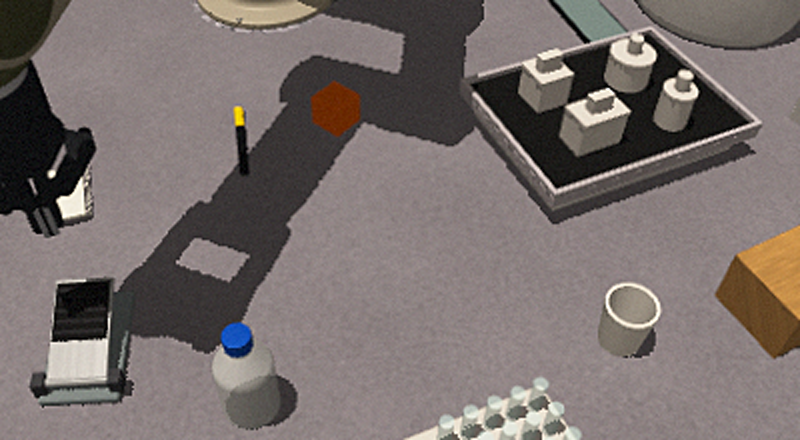

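The pedal is back up at (80,300), the bottle hasn't moved at (245,380), and all four pots are lidded on the tray.

```bash
python3 -c "from rig import *;print(finish_job())"
```

```text
the job is handed in; nothing more can be done
None
```

All four pots are upright on the shaker tray with their own lids seated, the pedal was held on its stop for about 1.5 s and sprang back, the bottle was not moved, and the job was handed in at about 70 s (the hand-in returned no verdict).

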